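# Turn the mending carousel to the red jar

### The arm

A 6-joint arm with a two-finger parallel gripper is mounted at the origin on the work surface. World frame = base frame: x ahead of the robot, y to its left, z up, the work surface at z = 0. Lengths are in m, angles in rad, forces in N, time in s.
With the tool pointing down it reaches from about 0.35 to 1 m from the base axis. Payload 7.1 kg.
Tool frame: the origin (TCP) lies at the very end of the fingers, on their centre line; the grasp point (between the pads) lies 19 mm behind it; y points along the fingers, z is the direction in which the jaws open and shut, and the axes are right-handed (so a half turn about y gives the same grasp; the last joint's range is limited). The gripper opens to 85 mm and grips with 20 to 120 N. Pads are 22 mm wide; open, the fingers measure 114 mm over their backs; the gripper's body (76 mm by 85 mm) begins 54 mm behind the grasp point. The pads swing forward as they close: fully open they stand 13 mm farther back than shut.
Start: joints at [1.118, 0.423, 1.63, -0, 1.089, -0.019], TCP at [0.263, 0.567, 0.192] pointing down, gripper open.
Joint ranges: [-3, 3], [-0.9, 2.11], [0.09, 2.58], [-1.31, 4.45], [0.11, 2.69], [-2.54, 2.54]. Speed limits (rad/s): [2.39, 2.39, 3.01, 3.14, 3.14, 3.14].

### API

Orientations are given as a rotation vector (axis times angle).
In Python, from plant import r gives the robot as it stands.
- The arm moves only by the tool jog_arm, never from a script. Its argument "rows" is a list of rows, each a list of 5 numbers: the shift along the world's x, y, z in mm, then the turn about the world's z in degrees, then the finger opening in mm, from 0 to 85.4. A call has 1 to 10 rows; each row shifts and turns the commanded pose from where the row before left it; what a row does not reach is not made up. A row lasts 1/8 s, in which the tool goes at most 62.5 mm and 10.7 degrees, less where a joint would pass 70% of its speed; a pose out of reach is approached as far as the arm can. A call with a gripper value outside its range is refused whole. The fingers move at their own pace and stop on an object; "force" is the grip in N (left out, the last holds). Time passes only in rows, so rows that do not move let the fingers close. It gives the time, the measured TCP pose, the force and the opening at its end, in the units of the state.
- r.get_state(): the state, without advancing time (a new reading comes with each control period).
- r.camera(name): name is "side" or "top" or "wrist"; returns (picture, depth): 384x512x3 uint8, blue, green, red; 384x512 float32, m along the optical axis (not along the pixel's ray), 0 where there is no reading.
- r.get_calibration(name): a dict with "fov_y" (degrees; the focal length in pixels is half the picture's height over the tangent of half this angle, whatever the lens; pixels are square), "cx", "cy" (the principal point, pixels), "dist_coeffs" ([k1, k2, p1, p2, k3] as OpenCV has them; the pictures are not rectified), "world_from_camera" (4x4, takes a point from camera to world coordinates); the wrist camera has in their place "mount" (4x4, takes a point from camera to tool coordinates, whose origin is the TCP and whose axes are the tool frame's). Camera axes: x right, y up, looking along -z (the intrinsics and any distortion apply to the point x, -y, -z); pixel columns grow to the right and rows downward; lengths in m; the calibration is good to about 2 mm. A picture is of the moment at which its call begins: read the wrist's pose just before it. get_calibration takes no time and is no camera call.
- r.hand_in(): hands the job in, once; it reports no verdict.
The state is a dict: "time_s": time; "q": joint angles; "dq": joint speeds; "effort": joint torques, N m; "ee_pos": TCP position; "eef_rot": TCP orientation; "contact_force": force on the tool from outside, world axes, zero at the start; "ft_torque": the same for the moment, N m; "width": finger opening in m.
Only numpy, scipy, OpenCV 4.12 (cv2) and the standard library are available. Lean on these libraries where they do the work, as an engineer would, in place of code of your own. Each camera call takes 0.05 s, during which the arm holds its last target.

### The job

On the book-mending table, turn the carousel by gently pushing the tabs on its rim with the fingertips until the red-capped jar stands squarely in line with the yellow pointer on the foot, then move clear. Do not pinch the turntable, do not touch or lift any of the jars, and leave the books, tape and brush where they are.

Things in the scene. Friction and masses are not known exactly. Their poses are not given: they have to be found in the camera images.
- carousel: Fixed foot of the carousel: dark steel disc, 75 mm radius, 14 mm high, under the turntable, with a flat yellow pointer 8 mm high on the table, sticking out from below the turntable. Origin on the turning axis at table height, z up. The pointer lies along this body's -x axis: that is the carousel's front. It may be turned up to 0.8 rad from facing the robot.
- pointer_tip (a point): Outer tip of the yellow arrow head, 173 mm from the turning axis, 8 mm above the table.
- turntable: Wooden disc, 88 mm radius, top face 26 mm above the table, that turns endlessly either way about its vertical z axis. Origin on that axis, 14 mm above the table. With its x axis as 0 degrees (counter-clockwise from above), five jar pockets lie 55 mm from the axis at 0, 72, 144, 216, 288, and five thumb tabs at 36, 108, 180, 252, 324. The steel hub tops out 46 mm above the table.
- tab (a point): Middle of the top edge of the tab at 36 degrees. Each of the five aluminium tabs is an upright radial plate on the rim, 85 to 130 mm from the axis, 10 mm thick, 18 to 58 mm above the table. Push it sideways: the turntable is stiff (0.15 N m, about 1.3 N at a tab, plus 0.05 N m per rad/s) and stays where it is left: no coasting, spring or detents.
- red_jar: Loose closed jar, 40 mm diameter, 45 mm tall, off-white with a red cap; stands upright in one of the turntable's pockets (rings 8 mm high). In the pocket at 0 degrees. The marked jar, the one to bring to the pointer. Jar tops stand 71 mm above the table. Origin: centre of its underside, z up.
- white_jar: Loose closed jar, 40 mm diameter, 45 mm tall, off-white with a white cap; stands upright in one of the turntable's pockets (rings 8 mm high). Not to be touched. Origin: centre of its underside, z up.
- blue_jar: Loose closed jar, 40 mm diameter, 45 mm tall, off-white with a blue cap; stands upright in one of the turntable's pockets (rings 8 mm high). Not to be touched. Origin: centre of its underside, z up.
- green_jar: Loose closed jar, 40 mm diameter, 45 mm tall, off-white with a green cap; stands upright in one of the turntable's pockets (rings 8 mm high). Not to be touched. Origin: centre of its underside, z up.
- black_jar: Loose closed jar, 40 mm diameter, 45 mm tall, off-white with a black cap; stands upright in one of the turntable's pockets (rings 8 mm high). Not to be touched. Origin: centre of its underside, z up.
- red_book: Loose closed red book lying flat, 210 x 145 x 32 mm, to the left of the carousel; origin centre of the underside. Leave alone.
- green_book: Loose closed green book lying flat, 190 x 130 x 26 mm, to the right of the carousel; origin centre of the underside. Leave alone.
- tape_roll: Loose clear ring of tape lying flat, 90 mm diameter, 24 mm high, to the right; origin centre of the underside. Leave alone.
- paste_brush: Loose paste brush lying flat, 200 mm long, 20 mm high, to the left; origin under its middle. Leave alone.
Mind the look-alikes: they are no part of the job. What is shaped like the red_jar but pink is not meant. Of the things that look like the carousel, the larger one is meant.

How it is judged:
By the outcome, as a careful person would: the job done as asked, in the order asked, and still so for the second after the job is handed in, with the robot touching nothing.
It also fails if it takes over 42 s, if anything falls off the work surface, if the arm or the gripper's body presses on something with over 40 N, if the wrist force passes 120 N, or if a joint passes its speed limit or range.

## Working session

There is one attempt and no reset: what is moved stays moved. The work goes in short steps, Python scripts to look and compute and a tool call to move; the robot and the scene stay as the last step left them, time stands still between calls to the robot, and variables do not carry over. Pictures are saved under pics/ and viewed, and the job is handed in when it is done.

Besides the shell and the picture viewer there is one more tool, called after ">>>" as name(argument=value, ...), one argument or row to a line, values as JSON. jog_arm: Moves the arm, as the interface text tells. Its arguments: {"type":"object","properties":{"rows":{"type":"array"},"force":{"type":"number"}},"required":["rows"]}

```bash
mkdir -p pics
cat > h.py <<'E'
import numpy as np,cv2
from plant import r
def K(c):
    f=192/np.tan(np.radians(c['fov_y'])/2); return np.array([[f,0,c['cx']],[0,f,c['cy']],[0,0,1.]])
def ray(c,uv,T=None):
    T=np.array(c['world_from_camera']) if T is None else T
    p=cv2.undistortPoints(np.array(uv,float).reshape(-1,1,2),K(c),np.array(c['dist_coeffs'])).reshape(-1,2)
    d=np.c_[p[:,0],-p[:,1],-np.ones(len(p))]@T[:3,:3].T
    return T[:3,3],d
def onz(c,uv,z):
    o,d=ray(c,uv); return o+d*((z-o[2])/d[:,2])[:,None]
E
python3 - <<'E'
from h import *
for n in ('top','side'):
    im,d=r.camera(n); cv2.imwrite(f'pics/{n}0.png',im); np.save(f'{n}0.npy',d); print(r.get_calibration(n))
print(r.get_state())
E
```

```text
{'fov_y': 52.935933424476424, 'cx': 249.846346998536, 'cy': 191.17809090551285, 'dist_coeffs': array([-0.07790177,  0.        ,  0.        ,  0.        ,  0.        ]), 'world_from_camera': array([[-0.11299798,  0.97135671, -0.20903971,  0.30409024],
       [-0.99359254, -0.11095656,  0.02150575, -0.00287581],
       [-0.00230458,  0.2101304 ,  0.97767065,  1.17954458],
       [ 0.        ,  0.        ,  0.        ,  1.        ]])}
{'fov_y': 50.978835660308135, 'cx': 255.37275142750568, 'cy': 190.94960248341434, 'dist_coeffs': array([-0.02818647,  0.        ,  0.        ,  0.        ,  0.        ]), 'world_from_camera': array([[ 0.99372763,  0.07538826, -0.08259547,  0.43388794],
       [-0.11162316,  0.71332974, -0.69188218, -0.73099201],
       [ 0.00675801,  0.69676201,  0.71727055,  0.82536343],
       [ 0.        ,  0.        ,  0.        ,  1.        ]])}
{'time_s': 0.1, 'q': array([ 1.11802188e+00,  4.23805655e-01,  1.63059621e+00, -1.43646574e-05,
        1.08856713e+00, -1.90115611e-02]), 'dq': array([ 2.25618330e-03, -4.17680283e-04, -3.91732948e-03,  1.30023706e-03,
       -5.72038824e-05, -2.29506433e-04]), 'effort': array([ 4.56666985e-04, -5.58416319e+01, -2.82443708e+01, -1.64655660e-05,
        3.02295324e-03,  5.81082600e-05]), 'ee_pos': array([0.26243471, 0.56664711, 0.19160452]), 'eef_rot': array([-1.54523998,  0.34049478, -0.34000571]), 'contact_force': array([-0.54291801,  0.1275227 , -0.18583953]), 'ft_torque': array([-0.0050801 , -0.02251607, -0.02277479]), 'width': 0.08546596956521765}
```

View pics/top0.png

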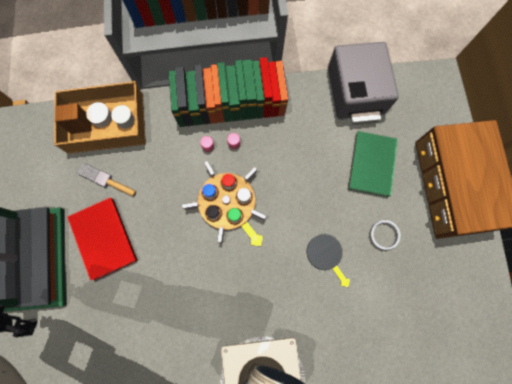

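View pics/side0.png

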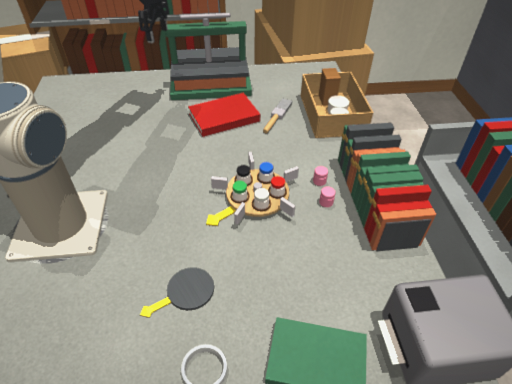

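The top view shows the larger carousel at about (227,201), with its pointer tip at (259,243) and the red cap at (229,182). The look-alikes are the plain disc at (324,252) and the pink jars at (207,142) and (233,139). Next I'll measure these.

```bash
cat > m.py <<'E'
from h import *
def cent(m,lo=6):
    n,l,s,c=cv2.connectedComponentsWithStats(m.astype(np.uint8)); return [(c[i],s[i,4]) for i in range(1,n) if s[i,4]>=lo]
def measure(im,d,n,verb=True):
    c=r.get_calibration(n); hsv=cv2.cvtColor(im,cv2.COLOR_BGR2HSV).astype(int); H,S,V=hsv[...,0],hsv[...,1],hsv[...,2]
    # pixel grids
    v,u=np.mgrid[0:384,0:512]; uv=np.c_[u.ravel(),v.ravel()]
    P8=onz(c,uv,.008).reshape(384,512,3); P71=onz(c,uv,.071).reshape(384,512,3);P58=onz(c,uv,.058).reshape(384,512,3)
    near=lambda P,q,R:np.hypot(P[...,0]-q[0],P[...,1]-q[1])<R
    out={}
    g=np.array(C0)
    caps={'red':((H<6)|(H>174))&(S>200)&(V>100),'blue':(H>100)&(H<125)&(S>150),'green':(H>45)&(H<85)&(S>150)}
    for k,m in caps.items():
        m=m&near(P71,g,.09); out[k]=P71[m].mean(0)[:2] if m.any() else None; out[k+'_n']=m.sum()
    y=(H>25)&(H<33)&(S>180)&(V>120)&near(P8,g,.2)
    Y=P8[y][:,:2]; out['y']=Y
    return out
C0=(0.515,0.04)
E
python3 - <<'E'
from m import *
import m
im=cv2.imread('pics/top0.png');c=r.get_calibration('top')
print(onz(c,[[227,201]],.046),onz(c,[[259,243]],.008))
m.C0=onz(c,[[227,201]],.046)[0,:2]
for n in('top','side'):
    im=cv2.imread(f'pics/{n}0.png');o=measure(im,None,n);print(n,{k:v for k,v in o.items() if k!='y'},len(o['y']))
    Y=o['y'];
    if len(Y)==0: continue
    mu=Y.mean(0);w=np.linalg.svd(Y-mu,full_matrices=False)[2][0];t=(Y-mu)@w;print(mu,w,np.degrees(np.arctan2(w[1],w[0])),mu+w*t.min(),mu+w*t.max())
    z=cv2.resize(im[140:260,160:290] if n=='top' else im[140:240,190:320],None,fx=5,fy=5,interpolation=cv2.INTER_CUBIC);cv2.imwrite(f'pics/{n}0z.png',z)
E
```

```text
[[0.52435307 0.04349129 0.046     ]] [[ 0.39216632 -0.03803656  0.008     ]]
top {'red': array([0.58627418, 0.04167081]), 'red_n': np.int64(22), 'blue': array([0.55803945, 0.09297089]), 'blue_n': np.int64(108), 'green': array([0.47867434, 0.03027243]), 'green_n': np.int64(42)} 1
[ 0.45746602 -0.00270063] [1. 0.] 0.0 [ 0.45746602 -0.00270063] [ 0.45746602 -0.00270063]
side {'red': array([0.58299591, 0.02517251]), 'red_n': np.int64(107), 'blue': array([0.55947791, 0.08366182]), 'blue_n': np.int64(109), 'green': array([0.48064304, 0.01786432]), 'green_n': np.int64(109)} 168
[ 0.42174811 -0.02606972] [-0.84326659 -0.53749554] -147.48668824669448 [ 0.45551789 -0.00454496] [ 0.38926068 -0.0467771 ]
```

View pics/top0z.png

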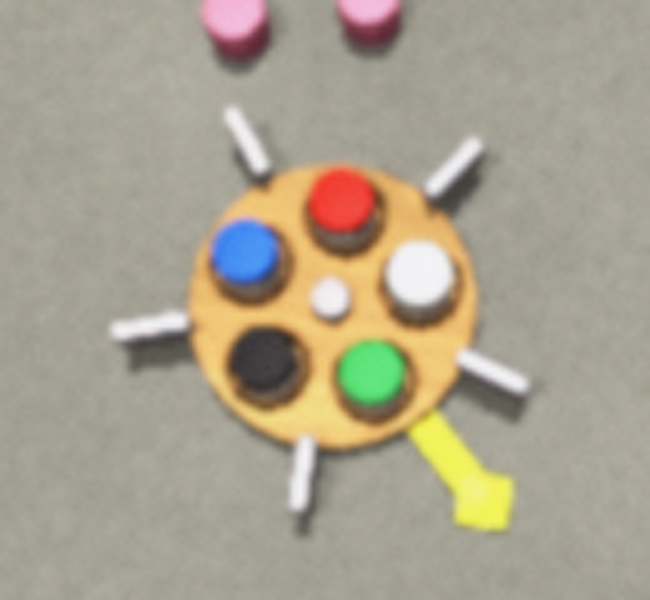

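View pics/side0z.png

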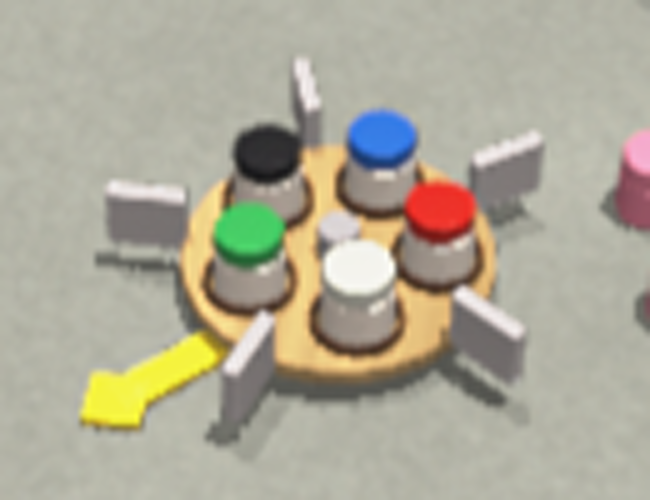

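```bash
cat > m.py <<'E'
from h import *
def big(m):
    n,l,s,c=cv2.connectedComponentsWithStats(m.astype(np.uint8)); i=1+np.argmax(s[1:,4]); return l==i,c[i],s[i,4]
BOX={'top':(140,260,160,290),'side':(140,240,190,320)}
def measure(im,n):
    c=r.get_calibration(n); hsv=cv2.cvtColor(im,cv2.COLOR_BGR2HSV).astype(int); H,S,V=hsv[...,0],hsv[...,1],hsv[...,2]
    a,b,e,f=BOX[n]; box=np.zeros(H.shape,bool); box[a:b,e:f]=1
    M={'red':((H<6)|(H>174))&(S>175)&(V>100),'blue':(H>100)&(H<125)&(S>120),'green':(H>45)&(H<85)&(S>120),'yel':(H>24)&(H<34)&(S>150)&(V>150)}
    out={}
    for k,m in M.items():
        m,ct,A=big(m&box)
        if k=='yel':
            v,u=np.nonzero(m); out[k]=onz(c,np.c_[u,v],.008)[:,:2]
        else: out[k]=(onz(c,[ct],.071)[0,:2],ct,A)
    return out
def line(Y):
    mu=Y.mean(0);w=np.linalg.svd(Y-mu,full_matrices=False)[2][0];t=(Y-mu)@w
    return mu,w,mu+w*t.min(),mu+w*t.max()
E
python3 - <<'E'
from m import *
for n in('top','side'):
    im=cv2.imread(f'pics/{n}0.png');d=np.load(f'{n}0.npy');o=measure(im,n);c=r.get_calibration(n)
    for k,v in o.items():
        if k=='yel': print(len(v),*line(v))
        else:
            ct=v[1]; z=d[int(round(ct[1])),int(round(ct[0]))]; oo,dd=ray(c,[ct]); print(n,k,v, 'depth pt',oo+dd[0]*z)
    B=o['red'][0]
E
```

```text
top red (array([0.58268788, 0.03339728]), array([227.90082645, 179.80991736]), np.int32(121)) depth pt [0.58399716 0.03356775 0.06579032]
top blue (array([0.55755421, 0.09321239]), array([208.57142857, 190.29411765]), np.int32(119)) depth pt [0.55714678 0.09305794 0.07278193]
top green (array([0.47972603, 0.02643641]), array([233.86923077, 213.75384615]), np.int32(130)) depth pt [0.47941484 0.02638447 0.07296411]
85 [ 0.43703616 -0.00928352] [-0.85685471 -0.51555796] [0.4560399  0.00215077] [ 0.41634725 -0.02173176]
side red (array([0.58329893, 0.02449471]), array([277.46774194, 181.75806452]), np.int32(124)) depth pt [0.58334229 0.02471396 0.07078108]
side blue (array([0.55978107, 0.08436722]), array([265.83760684, 167.30769231]), np.int32(117)) depth pt [0.5600864  0.08634476 0.0691704 ]
side green (array([0.48028912, 0.01801216]), array([239.23846154, 186.33846154]), np.int32(130)) depth pt [0.4803507  0.01900609 0.06999896]
228 [ 0.42119525 -0.02538115] [-0.85116639 -0.52489597] [ 0.45713487 -0.00321796] [ 0.38671774 -0.04664269]
```

```bash
sed -i 's/(S>150)&(V>150)/(S>100)\&(V>170)/' m.py
cat >> m.py <<'E'
def fit(o):
    a={'red':0,'blue':72,'green':216}; ks=list(a)
    z=np.array([complex(*o[k][0]) for k in ks]); e=np.exp(1j*np.radians([a[k] for k in ks]))
    A=np.c_[np.ones(3),e]; (c,g),*_=np.linalg.lstsq(A,z,rcond=None)
    mu,w,p,q=line(o['yel']); 
    if (mu[0]-c.real)*w[0]+(mu[1]-c.imag)*w[1]<0:w=-w
    tip=mu+w*((o['yel']-mu)@w).max()
    d=np.degrees
    return dict(c=c,rad=abs(g)*1e3,ang=d(np.angle(g)),res=np.abs(A@[c,g]-z)*1e3,ptr_pca=d(np.arctan2(w[1],w[0])),ptr_tip=d(np.angle(complex(*tip)-c)),ptr_mu=d(np.angle(complex(*mu)-c)),tipr=abs(complex(*tip)-c),n=len(o['yel']))
E
python3 - <<'E'
from m import *
for n in('top','side'):
    print(fit(measure(cv2.imread(f'pics/{n}0.png'),n)))
E
```

```text
{'c': np.complex128(0.5296499384615534+0.046767239621911004j), 'rad': np.float64(54.25973704247128), 'ang': np.float64(-13.663909784710075), 'res': array([0.63532878, 0.63532878, 0.39265478]), 'ptr_pca': np.float64(-149.0207659283474), 'ptr_tip': np.float64(-148.61340402484208), 'ptr_mu': np.float64(-148.49003300620979), 'tipr': np.float64(0.16813186390399038), 'n': 234}
{'c': np.complex128(0.5307071681666861+0.038150241878253194j), 'rad': np.float64(54.40911579660927), 'ang': np.float64(-14.318315884371735), 'res': array([0.23676569, 0.23676569, 0.14632925]), 'ptr_pca': np.float64(-148.57641335486946), 'ptr_tip': np.float64(-149.8268441476066), 'ptr_mu': np.float64(-150.219159616611), 'tipr': np.float64(0.16712446412818754), 'n': 237}
```

Run:
```python
from m import *
from scipy.spatial.transform import Rotation as R
s=r.get_state();print(np.round(R.from_rotvec(s['eef_rot']).as_matrix(),3)); print(r.get_calibration('wrist'))
for n,b in (('top',[[207,147],[233,145]]),('side',[[321,183],[328,205]])): print(onz(r.get_calibration(n),b,0))
```

```text
[[ 0.907 -0.001  0.42 ]
 [-0.42  -0.001  0.907]
 [-0.    -1.    -0.001]]
{'fov_y': 68.53204479393048, 'cx': 257.1454620749191, 'cy': 194.19318978545135, 'dist_coeffs': array([-0.01265131,  0.        ,  0.        ,  0.        ,  0.        ]), 'mount': array([[ 2.92426170e-04, -9.58460288e-01, -2.85225859e-01,
        -7.21518060e-02],
       [ 8.38846955e-04,  2.85226006e-01, -9.58459922e-01,
        -1.81703460e-01],
       [ 9.99999605e-01,  4.10179209e-05,  8.87409043e-04,
         2.28925383e-05],
       [ 0.00000000e+00,  0.00000000e+00,  0.00000000e+00,
         1.00000000e+00]])}
[[0.71627233 0.09162313 0.        ]
 [0.71335792 0.00783867 0.        ]]
[[ 0.72311906  0.07717529  0.        ]
 [ 0.7229959  -0.00992727  0.        ]]
```

>>> jog_arm(
  rows=[
    [30,-50,0,0,0],
    [30,-50,0,0,0],
    [30,-50,0,0,0],
    [30,-50,0,0,0],
    [30,-50,0,0,0],
    [30,-50,0,0,0],
    [30,-50,0,-3,0],
    [30,-50,0,-3,0],
    [30,-50,0,-3,0],
    [30,-50,0,-4,0],
  ],
)

```text
time_s: 1.35
ee_pos: [0.5632, 0.0653, 0.1921]
eef_rot: [-1.508, 0.519, -0.519]
contact_force: [1.3, 0.4, -0.5]
width: 0.0001
```

>>> jog_arm(
  rows=[
    [30,-50,0,0,0],
    [25,-36,0,0,0],
    [8,-10,-30,0,0],
    [0,0,-30,0,0],
    [0,0,0,0,0],
  ],
)

```text
time_s: 1.98
ee_pos: [0.6234, -0.029, 0.1296]
eef_rot: [-1.51, 0.522, -0.513]
contact_force: [-0.4, 0.3, 0.1]
width: -0.0001
```

Run:
```python
from m import *
from scipy.spatial.transform import Rotation as R
s=r.get_state();print(s['time_s'],s['ee_pos'],s['contact_force'],s['width'],R.from_rotvec(s['eef_rot']).as_matrix().round(3))
for n in ('top','side','wrist'):
    im,d=r.camera(n); cv2.imwrite(f'pics/{n}1.png',im)
    if n!='wrist':
        c=r.get_calibration(n);T=np.linalg.inv(c['world_from_camera']);p=T[:3,:3]@s['ee_pos']+T[:3,3];q=cv2.projectPoints(np.array([[p[0],-p[1],-p[2]]]),np.zeros(3),np.zeros(3),K(c),np.array(c['dist_coeffs']))[0].ravel();print(n,q)
        x,y=map(int,q);cv2.imwrite(f'pics/{n}1z.png',cv2.resize(im[y-60:y+60,x-80:x+80],None,fx=5,fy=5))
```

```text
1.975 [ 0.62336711 -0.02901849  0.1295966 ] [-0.38750824  0.33079337  0.13789607] -7.345891443262736e-05 [[ 0.789 -0.006  0.614]
 [-0.614  0.     0.789]
 [-0.005 -1.    -0.003]]
top [247.13922326 158.61754942]
side [297.72201597 178.7802446 ]
```

View pics/side1z.png

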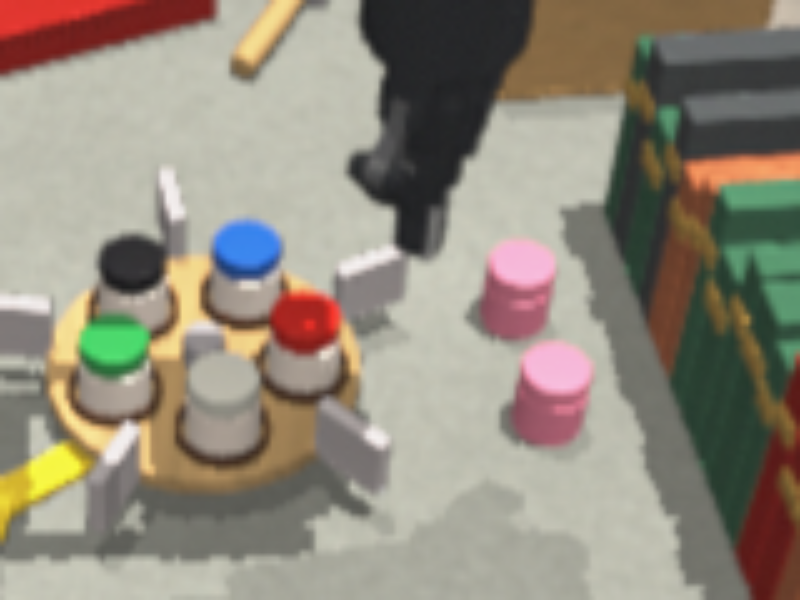

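View pics/wrist1.png

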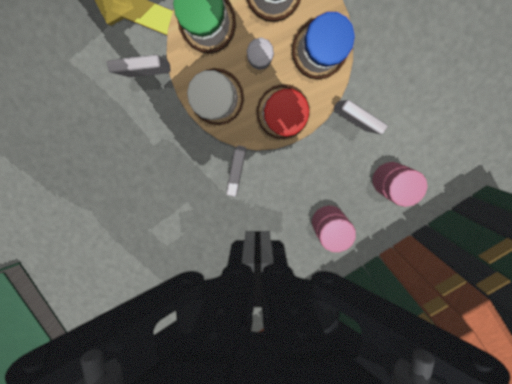

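View pics/top1z.png

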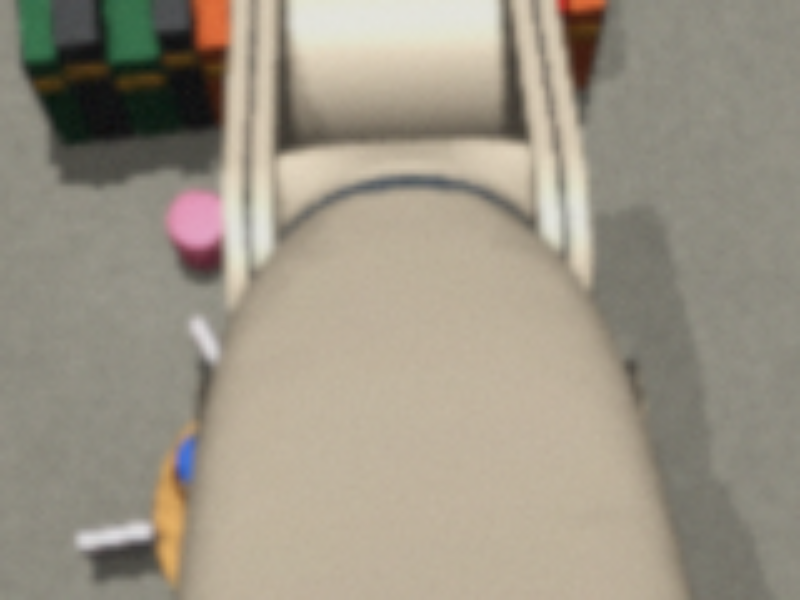

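The side view shows the fingertips at about (301,168), but the TCP projects to (298,179). I'll use depth to settle the difference before descending.

Run:
```python
from m import *
from scipy.spatial.transform import Rotation as R
s=r.get_state();print(s['time_s'],s['ee_pos'],s['q'])
Tt=np.eye(4);Tt[:3,:3]=R.from_rotvec(s['eef_rot']).as_matrix();Tt[:3,3]=s['ee_pos']
im,d=r.camera('side');np.save('side1.npy',d);c=r.get_calibration('side')
for uv in [(300,167),(301,165),(303,165),(301,160),(301,162),(301,155),(304,158)]:
    o,dd=ray(c,[uv]);p=o+dd[0]*d[uv[1],uv[0]];print(uv,d[uv[1],uv[0]],p.round(4))
im,d=r.camera('wrist');np.save('wrist1.npy',d);c=r.get_calibration('wrist');T=Tt@c['mount']
for uv in [(252,236),(263,236),(258,240),(252,250),(258,265),(285,110),(260,52),(235,188),(116,66),(210,95),(203,10)]:
    o,dd=ray(c,[uv],T);z=d[uv[1],uv[0]];p=o+dd[0]*z;print(uv,z,p.round(4),(np.linalg.inv(Tt)@np.r_[p,1])[:3].round(4))
```

```text
2.125 [ 0.62633889 -0.02869426  0.13341327] [-6.47783295e-02  4.94229633e-01  1.66802952e+00  3.81037340e-05
  9.77985722e-01 -9.75209592e-01]
(300, 167) 0.9539251 [ 0.622  -0.0423  0.1814]
(301, 165) 0.94731885 [ 0.6234 -0.044   0.1892]
(303, 165) 0.9522893 [ 0.6291 -0.0409  0.1859]
(301, 160) 0.9098991 [ 0.6168 -0.0631  0.2222]
(301, 162) 0.9406325 [ 0.6226 -0.0438  0.1985]
(301, 155) 0.89708984 [ 0.6151 -0.0645  0.2384]
(304, 158) 0.9369905 [ 0.6296 -0.0406  0.2075]
(252, 236) 0.14531568 [ 0.6167 -0.0247  0.182 ] [-0.01   -0.0486 -0.0027]
(263, 236) 0.14410925 [ 0.6198 -0.0199  0.1831] [-0.0105 -0.0497  0.003 ]
(258, 240) 0.13979048 [ 0.6182 -0.0219  0.1876] [-0.0105 -0.0542  0.0004]
(252, 250) 0.12941638 [ 0.6164 -0.024   0.1984] [-0.0107 -0.065  -0.0024]
(258, 265) 0.1188347 [ 0.6189 -0.0225  0.2097] [-0.0096 -0.0763  0.0003]
(285, 110) 0.23465623 [0.5834 0.034  0.0701] [-0.0725  0.0632  0.0231]
(260, 52) 0.24469475 [0.5323 0.0474 0.0451] [-0.121   0.0882  0.0024]
(235, 188) 0.2667713 [ 0.6122 -0.0443  0.0578] [-0.0017  0.0756 -0.0211]
(116, 66) 0.23656228 [ 0.4677 -0.0564  0.0574] [-0.1084  0.0758 -0.1193]
(210, 95) 0.23037657 [ 0.5361 -0.0076  0.071 ] [-0.0843  0.0623 -0.0387]
(203, 10) 0.21340361 [0.486  0.0281 0.0704] [-0.1457  0.0628 -0.0413]
```

Run:
```python
from m import *
c=r.get_calibration('wrist');d=np.load('wrist1.npy');M=np.array(c['mount'])
for v in (232,234,245,260,275,290,310,330,350,370,382):
    for u in (60,120,180,215,235,250,258,280,300,340,400):
        o,dd=ray(c,[(u,v)],M);p=o+dd[0]*d[v,u]
        if d[v,u]<.15: print((u,v),(p*1e3).round(0),end=' ')
    print()
```

```text
(250, 232) [-11. -45.  -4.] (258, 232) [-11. -45.   0.] 
(250, 234) [-11. -47.  -4.] (258, 234) [-10. -47.   0.] 
(235, 245) [ -7. -53. -11.] (250, 245) [-11. -60.  -3.] (258, 245) [-11. -60.   0.] (280, 245) [ -6. -51.  12.] 
(235, 260) [ -6. -67. -10.] (250, 260) [-11. -74.  -3.] (258, 260) [-11. -74.   0.] (280, 260) [ -7. -67.  10.] 
(180, 275) [-12. -87. -30.] (235, 275) [-11. -86.  -9.] (250, 275) [-11. -86.  -3.] (258, 275) [ -5. -76.   0.] (280, 275) [-11. -87.   9.] 
(180, 290) [-11. -96. -27.] (215, 290) [-12. -97. -15.] (235, 290) [-12. -97.  -8.] (250, 290) [ -9. -93.  -3.] (258, 290) [  2. -77.   0.] (280, 290) [-12. -97.   8.] (300, 290) [-11. -96.  15.] (340, 290) [-12. -96.  29.] 
(120, 310) [ -12. -108.  -43.] (180, 310) [ -1. -94. -29.] (215, 310) [ -17. -114.  -12.] (235, 310) [ -16. -113.   -6.] (250, 310) [  4. -88.  -3.] (280, 310) [ -16. -113.    7.] (300, 310) [ -17. -114.   12.] (340, 310) [  -7. -102.   28.] (400, 310) [ -13. -108.   44.] 
(120, 330) [ -11. -115.  -40.] (180, 330) [  7. -95. -29.] (215, 330) [ -17. -121.  -11.] (235, 330) [ -17. -121.   -6.]
[... 475 characters left out ...]
  -7. -118.   40.] 
(60, 370) [ -10. -128.  -49.] (120, 370) [  -4. -122.  -38.] (180, 370) [ -19. -135.  -16.] (215, 370) [ -20. -136.   -9.] (235, 370) [ -10. -127.   -6.] (250, 370) [ -10. -127.   -2.] (258, 370) [ -10. -127.    0.] (280, 370) [ -11. -128.    6.] (300, 370) [ -20. -135.    9.] (340, 370) [ -19. -135.   18.] (400, 370) [  -5. -122.   39.] 
(60, 382) [  -9. -129.  -48.] (120, 382) [  -2. -124.  -37.] (180, 382) [ -20. -139.  -15.] (215, 382) [ -19. -138.   -9.] (235, 382) [ -10. -131.   -5.] (250, 382) [ -11. -131.   -2.] (258, 382) [ -10. -130.    0.] (280, 382) [ -10. -131.    5.] (300, 382) [ -20. -138.    9.] (340, 382) [ -18. -137.   17.] (400, 382) [  -3. -124.   38.]
```

View pics/side1.png

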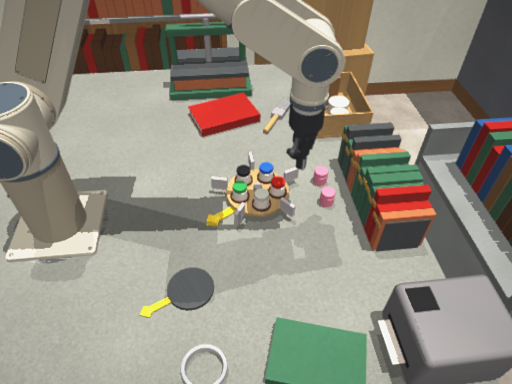

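The depth shows the real finger ends about 45 mm above the reported TCP (z≈0.178 in both the wrist and side cameras). The wrist and top cameras agree on the axis at about (0.531, 0.047), and the side camera reads about 8 mm off in y. I'll shift away from the tab, descend carefully and watch the force.

>>> jog_arm(
  rows=[
    [0,11,-10,0,0],
    [0,0,-35,0,0],
    [0,0,-35,0,0],
    [0,0,-20,0,0],
    [0,0,-10,0,0],
    [0,0,-5,0,0],
    [0,0,0,0,0],
  ],
)

```text
time_s: 3.1
ee_pos: [0.6262, -0.0179, 0.0178]
eef_rot: [-1.508, 0.516, -0.518]
contact_force: [0.9, 1.0, 0.2]
width: 0.0
```

Run:
```python
from m import *
s=r.get_state();print(s['time_s'],s['ee_pos'],s['contact_force'])
for n in ('side','wrist'):
    im,d=r.camera(n); 
    if n=='side': im=cv2.resize(im[110:240,190:350],None,fx=5,fy=4.6)
    cv2.imwrite(f'pics/{n}2.png',im)
```

```text
3.1 [ 0.62618718 -0.01790449  0.01783478] [0.89285186 1.00286516 0.20348397]
```

View pics/side2.png

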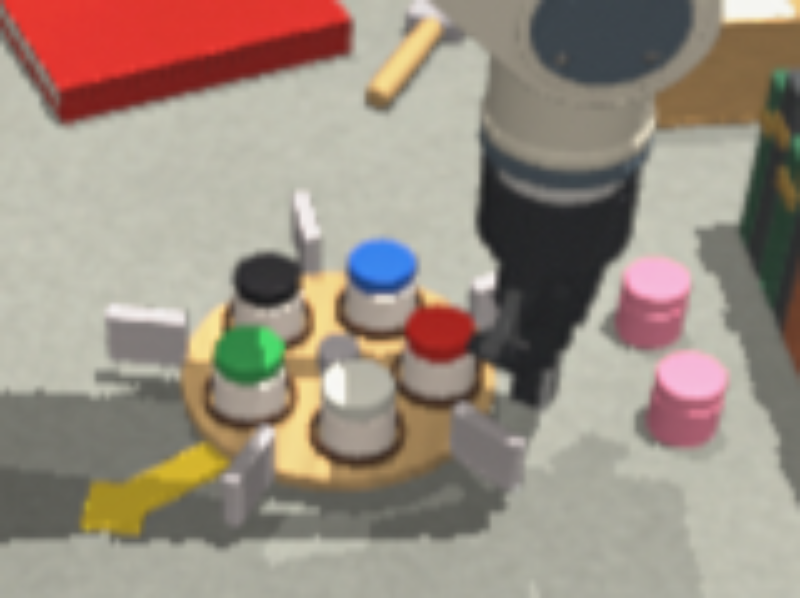

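View pics/wrist2.png

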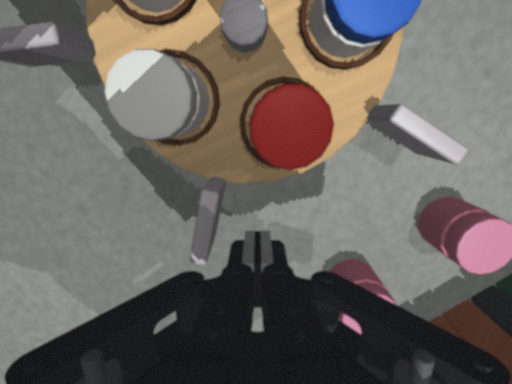

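Contact-free so far, with the tips at about z = 0.062. I'll go down another 24 mm, alert for table contact.

>>> jog_arm(
  rows=[
    [0,0,-8,0,0],
    [0,0,-4,0,0],
    [0,0,0,0,0],
  ],
)

```text
time_s: 3.58
ee_pos: [0.6253, -0.0179, 0.0048]
eef_rot: [-1.508, 0.518, -0.517]
contact_force: [-0.6, -0.2, 0.2]
width: -0.0004
```

>>> jog_arm(
  rows=[
    [0,0,-4,0,0],
    [0,0,-4,0,0],
    [0,0,0,0,0],
  ],
)

```text
time_s: 3.95
ee_pos: [0.6253, -0.0179, -0.0031]
eef_rot: [-1.508, 0.518, -0.517]
contact_force: [-0.0, -0.2, 0.2]
width: -0.0003
```

>>> jog_arm(
  rows=[
    [0,0,-4,0,0],
    [0,0,0,0,0],
  ],
)

```text
time_s: 4.2
ee_pos: [0.6254, -0.0179, -0.007]
eef_rot: [-1.508, 0.518, -0.517]
contact_force: [1.0, -0.3, -0.1]
width: 0.0
```

Run:
```python
from m import *
s=r.get_state();print(s['time_s'],s['ee_pos'],s['contact_force'])
for n in ('side','wrist'):
    im,d=r.camera(n); 
    if n=='side': im=cv2.resize(im[110:240,190:350],None,fx=5,fy=4.6)
    cv2.imwrite(f'pics/{n}3.png',im)
```

```text
4.2 [ 0.62543433 -0.01788646 -0.0070108 ] [ 1.01827343 -0.32795165 -0.07409971]
```

View pics/side3.png

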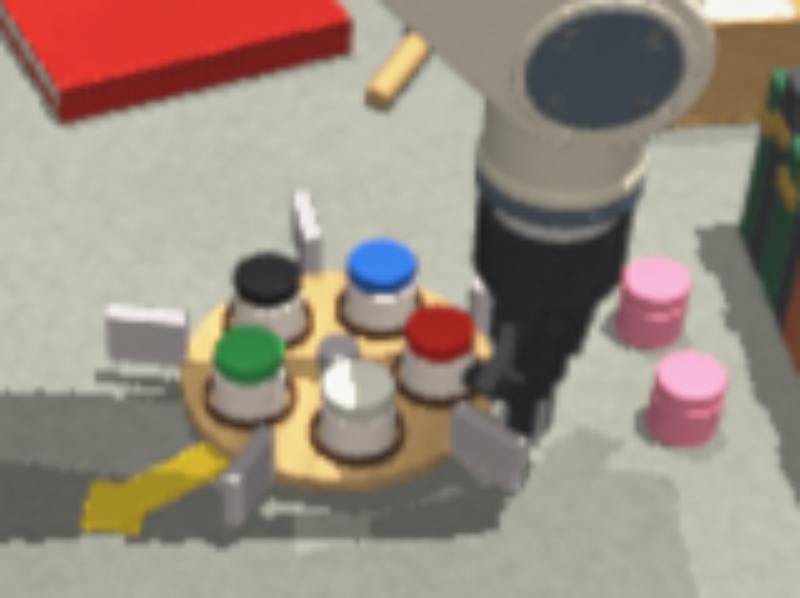

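View pics/wrist3.png

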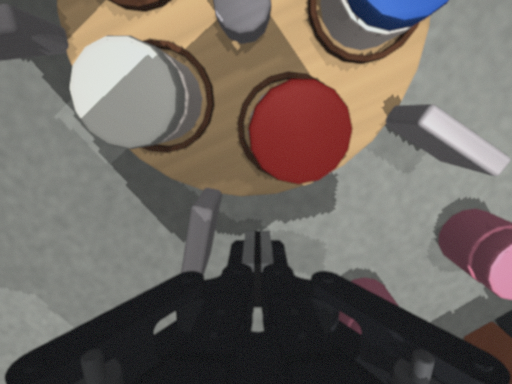

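Confirmed: there's no contact with the TCP at −7 mm, so the tips are at about z = 0.038, at tab height. Now I'll compute the arc of small steps.

```bash
cat > arc.py <<'E'
import numpy as np,sys
def arc(x,y,a1,steps,C,R=.1145,):
    # rows in mm rounded with carry
    p=np.array([x,y]);rows=[];a0=np.degrees(np.arctan2(y-C[1],x-C[0]));a=a0
    for s in steps:
        a+=s;t=np.array(C)+R*np.array([np.cos(np.radians(a)),np.sin(np.radians(a))])
        d=np.round((t-p)*1e3);p=p+d/1e3;rows.append([int(d[0]),int(d[1]),0,s,0])
    print(a0,'->',a,p)
    for i in range(0,len(rows),10):print(rows[i:i+10])
E
python3 - <<'E'
from arc import *
arc(.6254,-.0179,0,[-2,-3]+[-4]*26+[-3,-2,-1],(.531,.0468))
E
```

```text
-34.42601258413169 -> -149.42601258413168 [ 0.4324 -0.0119]
[[-2, -3, 0, -2, 0], [-4, -5, 0, -3, 0], [-5, -6, 0, -4, 0], [-6, -6, 0, -4, 0], [-6, -5, 0, -4, 0], [-6, -5, 0, -4, 0], [-7, -4, 0, -4, 0], [-7, -4, 0, -4, 0], [-7, -3, 0, -4, 0], [-8, -3, 0, -4, 0]]
[[-8, -2, 0, -4, 0], [-7, -2, 0, -4, 0], [-8, -1, 0, -4, 0], [-8, -1, 0, -4, 0], [-8, 0, 0, -4, 0], [-8, 1, 0, -4, 0], [-8, 1, 0, -4, 0], [-8, 1, 0, -4, 0], [-8, 2, 0, -4, 0], [-7, 3, 0, -4, 0]]
[[-8, 3, 0, -4, 0], [-7, 4, 0, -4, 0], [-6, 4, 0, -4, 0], [-7, 5, 0, -4, 0], [-6, 5, 0, -4, 0], [-6, 5, 0, -4, 0], [-5, 6, 0, -4, 0], [-5, 6, 0, -4, 0], [-4, 5, 0, -3, 0], [-2, 4, 0, -2, 0]]
[[-1, 1, 0, -1, 0]]
```

>>> jog_arm(
  rows=[
    [-2,-3,0,-2,0],
    [-4,-5,0,-3,0],
    [-5,-6,0,-4,0],
    [-6,-6,0,-4,0],
    [-6,-5,0,-4,0],
  ],
)

```text
time_s: 4.92
ee_pos: [0.6028, -0.043, -0.0065]
eef_rot: [-1.437, 0.749, -0.75]
contact_force: [0.6, 1.1, -0.7]
width: 0.0003
```

Run:
```python
from m import *
s=r.get_state();print(s['time_s'],s['ee_pos'],s['contact_force'])
for n in ('side','wrist'):
    im,d=r.camera(n); 
    if n=='side': im=cv2.resize(im[110:240,190:350],None,fx=5,fy=4.6)
    cv2.imwrite(f'pics/{n}4.png',im)
```

```text
4.925 [ 0.60278558 -0.04302782 -0.00647634] [ 0.63812323  1.10309809 -0.67761354]
```

View pics/side4.png

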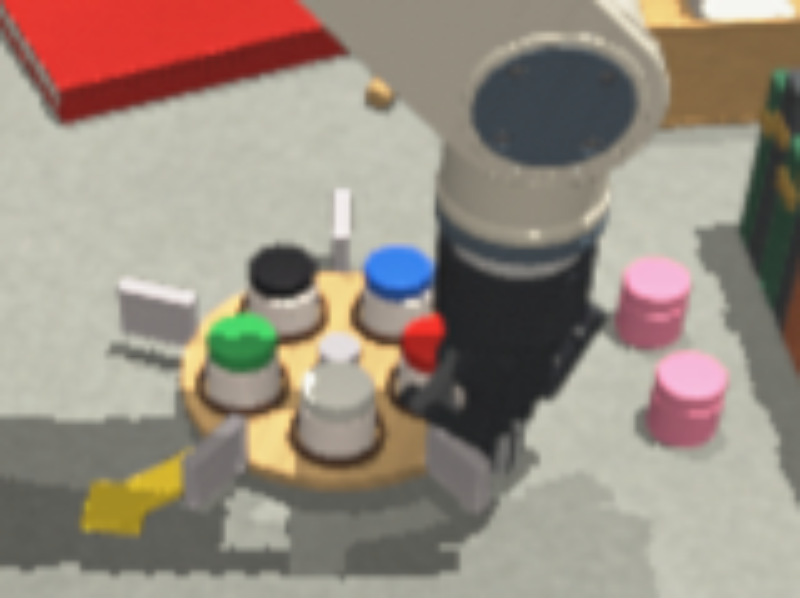

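View pics/wrist4.png

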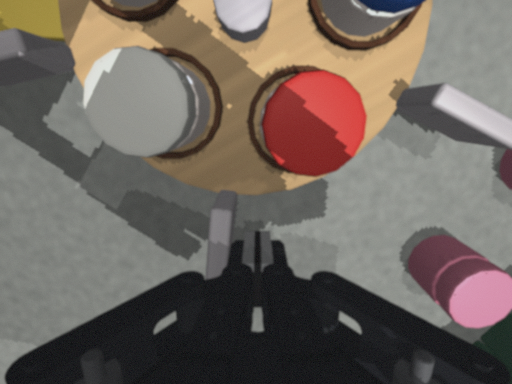

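The tab is being pushed: the turntable has turned about 10° and the force is about 1.3 N. I'll continue along the arc.

>>> jog_arm(
  rows=[
    [-6,-5,0,-4,0],
    [-7,-4,0,-4,0],
    [-7,-4,0,-4,0],
    [-7,-3,0,-4,0],
    [-8,-3,0,-4,0],
    [-8,-2,0,-4,0],
    [-7,-2,0,-4,0],
    [-8,-1,0,-4,0],
    [-8,-1,0,-4,0],
    [-8,0,0,-4,0],
  ],
)

```text
time_s: 6.28
ee_pos: [0.5296, -0.0682, -0.0063]
eef_rot: [-1.166, 1.271, -1.274]
contact_force: [1.6, -0.7, -0.3]
width: -0.0001
```

>>> jog_arm(
  rows=[
    [-8,1,0,-4,0],
    [-8,1,0,-4,0],
    [-8,1,0,-4,0],
    [-8,2,0,-4,0],
    [-7,3,0,-4,0],
    [-8,3,0,-4,0],
    [-7,4,0,-4,0],
    [-6,4,0,-4,0],
  ],
)

```text
time_s: 7.28
ee_pos: [0.4692, -0.0491, -0.0064]
eef_rot: [-0.831, 1.665, -1.667]
contact_force: [0.1, -1.2, -0.9]
width: -0.0002
```

Run:
```python
from m import *
s=r.get_state();print(s['time_s'],s['ee_pos'],s['contact_force'],s['q'])
for n in ('side','wrist'):
    im,d=r.camera(n); cv2.imwrite(f'pics/{n}5r.png',im);np.save(f'{n}5.npy',d)
    if n=='side': im=cv2.resize(im[110:240,190:350],None,fx=5,fy=4.6)
    cv2.imwrite(f'pics/{n}5.png',im)
```

```text
7.275 [ 0.46920982 -0.04907425 -0.00638122] [ 0.09063428 -1.19897192 -0.8809571 ] [-1.29250305e-01  5.51544565e-01  2.06472602e+00 -5.17873062e-04
  5.24052293e-01  5.15793316e-01]
```

View pics/side5.png

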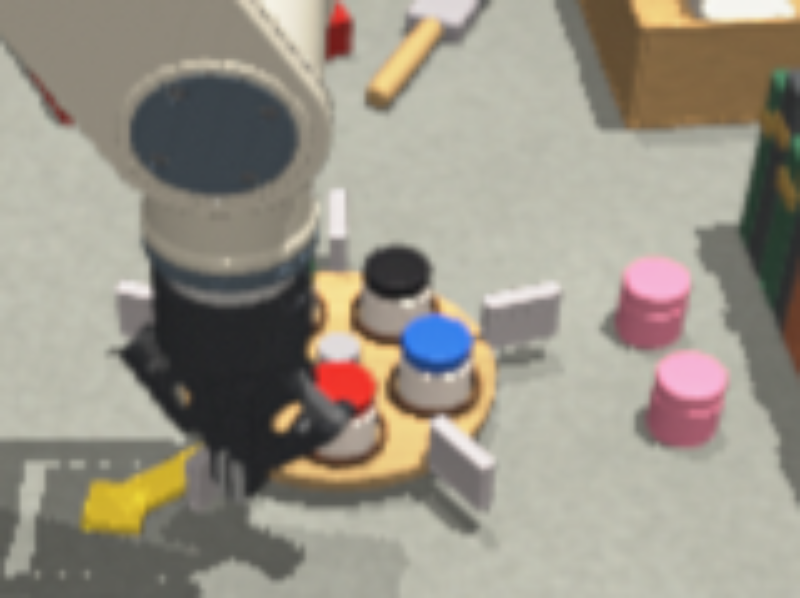

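View pics/wrist5.png

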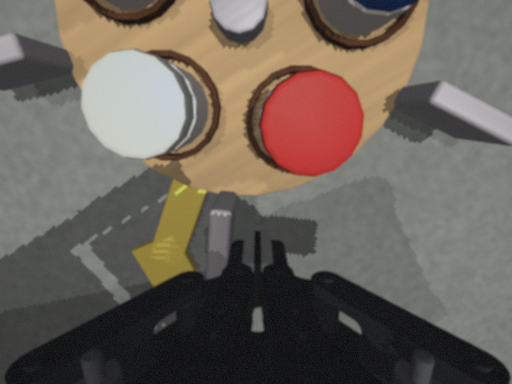

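The push is going smoothly. In the wrist view the red cap is at (313,122), clear of the fingers, and the tab is in contact at (220,225). Now I'll measure the red cap's angle from this view.

```bash
cat > w.py <<'E'
from m import *
from scipy.spatial.transform import Rotation as R
def wrist(im,s,C=None,verb=True):
    Tt=np.eye(4);Tt[:3,:3]=R.from_rotvec(s['eef_rot']).as_matrix();Tt[:3,3]=s['ee_pos'];c=r.get_calibration('wrist');T=Tt@c['mount']
    hsv=cv2.cvtColor(im,cv2.COLOR_BGR2HSV).astype(int);H,S,V=np.moveaxis(hsv,2,0)
    def P(m,z):
        v,u=np.nonzero(m);o,d=ray(c,np.c_[u,v],T);return (o+d*((z-o[2])/d[:,2])[:,None])[:,:2]
    m,ct,A=big(((H<6)|(H>174))&(S>190)&(V>100))
    v,u=np.nonzero(m);(x,y),rad=cv2.minEnclosingCircle(np.c_[u,v].astype(np.float32))
    red=P(m,.071).mean(0)
    g=np.zeros_like(m);res={'red':red,'A':A}
    hub=(S<40)&(V>110); return red,A,P,(H,S,V)
E
python3 - <<'E'
from w import *
im=cv2.imread('pics/wrist5r.png');s=r.get_state();red,A,P,_=wrist(im,s);print(s['time_s'],red,A)
for C in ((.531,.0468),(.5323,.0474),(.5297,.0468)):print(np.degrees(np.arctan2(red[1]-C[1],red[0]-C[0])),np.hypot(*(red-C)))
c=r.get_calibration('wrist')
m=np.zeros((384,512));m[10,241]=1;print('hub',P(m,.046))
E
```

```text
7.375 [ 0.50717004 -0.0023988 ] 1
-115.84372343225446 0.054666160298161244
-116.77687803267318 0.05578024335538249
-114.60480920217468 0.05411211670358289
hub [[0.53029589 0.04405356]]
```

```bash
sed -i 's/(S>190)&(V>100)/(S>140)\&(V>80)/' w.py
python3 - <<'E'
from w import *
im=cv2.imread('pics/wrist5r.png');s=r.get_state();red,A,P,(H,S,V)=wrist(im,s);print(H[122,313],S[122,313],V[122,313],red,A)
for C in ((.531,.0468),(.5323,.0474),(.5297,.0468),(.530,.045)):print(np.degrees(np.arctan2(red[1]-C[1],red[0]-C[0])),np.hypot(*(red-C)))
E
```

```text
1 159 191 [ 0.52510884 -0.00608993] 8517
-96.35571121224987 0.05321701188396405
-97.65690894812477 0.05397115238600737
-94.96117997032819 0.053088824928950694
-95.46862067581114 0.051323525659559895
```

Run:
```python
from arc import *
arc(.4684,-.0489,0,[-3]+[-4]*9+[-3,-2,-1],(.531,.0468))
```

```text
-123.18980178582562 -> -168.18980178582564 [0.4194 0.0231]
[[-5, 3, 0, -3, 0], [-6, 5, 0, -4, 0], [-6, 6, 0, -4, 0], [-6, 5, 0, -4, 0], [-5, 7, 0, -4, 0], [-5, 6, 0, -4, 0], [-4, 7, 0, -4, 0], [-3, 7, 0, -4, 0], [-4, 7, 0, -4, 0], [-2, 8, 0, -4, 0]]
[[-2, 5, 0, -3, 0], [-1, 4, 0, -2, 0], [0, 2, 0, -1, 0]]
```

>>> jog_arm(
  rows=[
    [-5,3,0,-3,0],
    [-6,5,0,-4,0],
    [-6,6,0,-4,0],
    [-6,5,0,-4,0],
    [-5,7,0,-4,0],
    [-5,6,0,-4,0],
    [-4,7,0,-4,0],
    [-3,7,0,-4,0],
    [-4,7,0,-4,0],
    [-2,8,0,-4,0],
  ],
)

```text
time_s: 8.62
ee_pos: [0.4229, 0.0121, -0.0066]
eef_rot: [-0.259, 2.09, -2.09]
contact_force: [-1.6, -0.8, 0.2]
width: -0.0002
```

>>> jog_arm(
  rows=[
    [-2,5,0,-3,0],
    [-1,4,0,-2,0],
    [0,2,0,-1,0],
    [0,0,0,0,0],
  ],
)

```text
time_s: 9.12
ee_pos: [0.42, 0.0232, -0.0066]
eef_rot: [-0.154, 2.147, -2.147]
contact_force: [-0.5, 0.4, -0.2]
width: 0.0002
```

Run:
```python
from w import *
s=r.get_state();print(s['time_s'],s['ee_pos'],s['contact_force'],s['q'])
for n in ('side','wrist','top'):
    im,d=r.camera(n); cv2.imwrite(f'pics/{n}6r.png',im);np.save(f'{n}6.npy',d)
    if n=='wrist':
        red,A,P,_=wrist(im,s);print(red,A)
        for C in ((.531,.0468),(.5323,.0474),(.530,.045)):print(np.degrees(np.arctan2(red[1]-C[1],red[0]-C[0])),np.hypot(*(red-C)))
    if n=='side': im=cv2.resize(im[110:240,190:350],None,fx=5,fy=4.6)
    if n=='top': im=cv2.resize(im[140:260,160:290],None,fx=5,fy=5)
    cv2.imwrite(f'pics/{n}6.png',im)
```

```text
9.125 [ 0.4199733   0.02315987 -0.00662153] [-0.49555578  0.40271483 -0.22114832] [2.67564693e-02 5.13381433e-01 2.17256051e+00 1.06460680e-04
 4.55344353e-01 1.45403579e+00]
[0.48923098 0.01381399] 8446
-141.70099132217422 0.05322337867337447
-142.05224158179595 0.05461648748187568
-142.5860410809596 0.05132913748482542
```

View pics/side6.png

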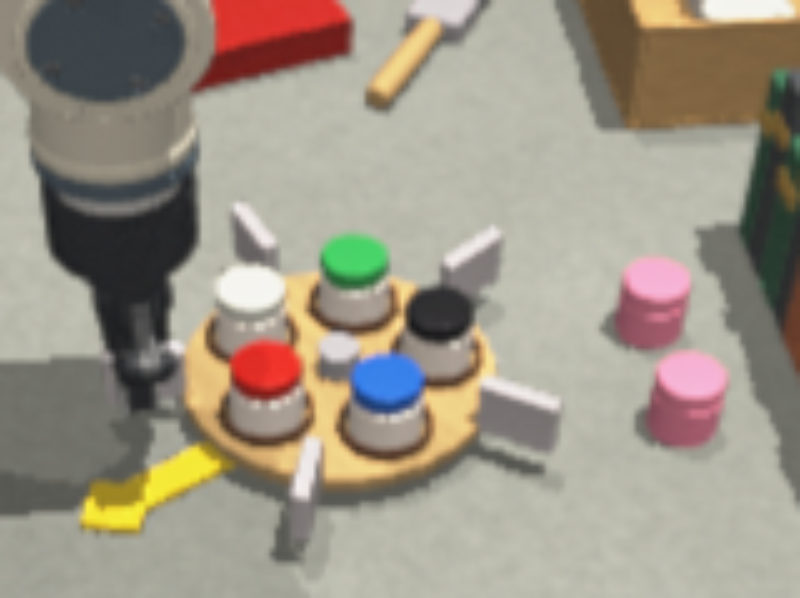

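View pics/wrist6.png

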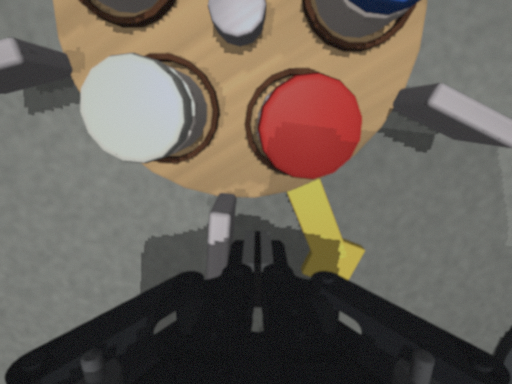

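View pics/top6.png

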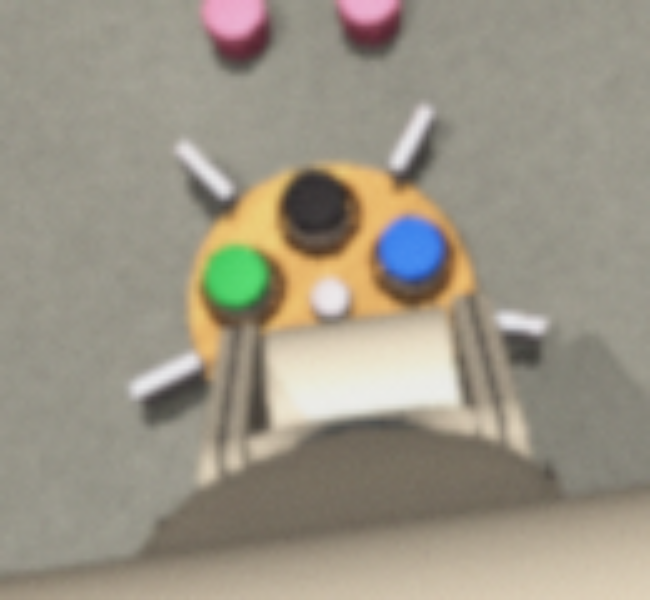

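The side view now shows all five jars and the pointer, so I'll fit from it.

Run:
```python
from m import *
o=measure(cv2.imread('pics/side6r.png'),'side');print(fit(o),{k:o[k][2] for k in('red','blue','green')})
```

```text
{'c': np.complex128(0.5305064210065877+0.037939017397419214j), 'rad': np.float64(54.341425953053204), 'ang': np.float64(-141.16294209854678), 'res': array([0.22647373, 0.22647373, 0.13996846]), 'ptr_pca': np.float64(-143.36229930522924), 'ptr_tip': np.float64(-147.6416987824784), 'ptr_mu': np.float64(-149.16675807341286), 'tipr': np.float64(0.1663798011459883), 'n': 163} {'red': np.int32(127), 'blue': np.int32(139), 'green': np.int32(110)}
```

Red is at about −142° and the target is about −149°. I'll push 5° more, then back off and raise the arm for an accurate wrist view from above.

>>> jog_arm(
  rows=[
    [-1,6,0,-3,0],
    [-1,4,0,-2,0],
    [0,0,0,0,0],
    [1,-8,0,0,0],
    [2,-8,0,0,0],
    [0,0,40,0,0],
    [0,0,60,0,0],
    [25,0,60,0,0],
    [25,0,50,0,0],
    [0,0,0,0,0],
  ],
)

```text
time_s: 10.52
ee_pos: [0.4743, 0.0164, 0.2053]
eef_rot: [-0.049, 2.189, -2.189]
contact_force: [-0.1, -0.3, -0.4]
width: 0.0002
```

>>> jog_arm(
  rows=[
    [0,0,0,0,0],
    [0,0,0,0,0],
  ],
)

```text
time_s: 10.78
ee_pos: [0.4678, 0.0168, 0.1993]
eef_rot: [-0.064, 2.196, -2.195]
contact_force: [-0.4, -0.3, -0.8]
width: -0.0001
```

Run:
```python
from w import *
s=r.get_state();print(s['time_s'],s['ee_pos'],s['contact_force'],s['eef_rot'])
np.savez('s7.npz',ee_pos=s['ee_pos'],eef_rot=s['eef_rot'])
for n in ('wrist','side'):
    im,d=r.camera(n); cv2.imwrite(f'pics/{n}7r.png',im);np.save(f'{n}7.npy',d)
    if n=='side': print(fit(measure(im,n)));im=cv2.resize(im[110:240,190:350],None,fx=5,fy=4.6)
    cv2.imwrite(f'pics/{n}7.png',im)
```

```text
10.775 [0.46784375 0.01684716 0.19927653] [-0.36952899 -0.29468186 -0.82277075] [-0.0643169   2.19558944 -2.19545874]
{'c': np.complex128(0.5306869408593684+0.03796293862716598j), 'rad': np.float64(54.357041168416416), 'ang': np.float64(-146.57249842201546), 'res': array([0.05380509, 0.05380509, 0.03325338]), 'ptr_pca': np.float64(-146.04045690573636), 'ptr_tip': np.float64(-148.5329635013929), 'ptr_mu': np.float64(-149.36726748945878), 'tipr': np.float64(0.16677815970668533), 'n': 203}
```

View pics/wrist7.png

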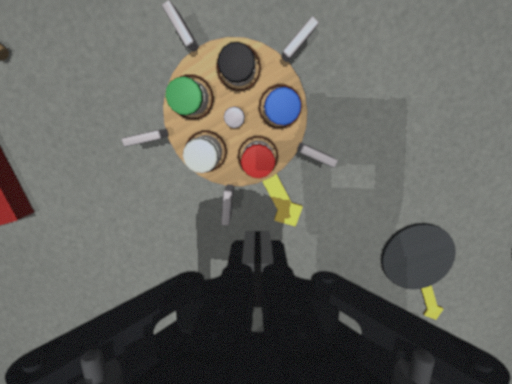

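View pics/side7.png

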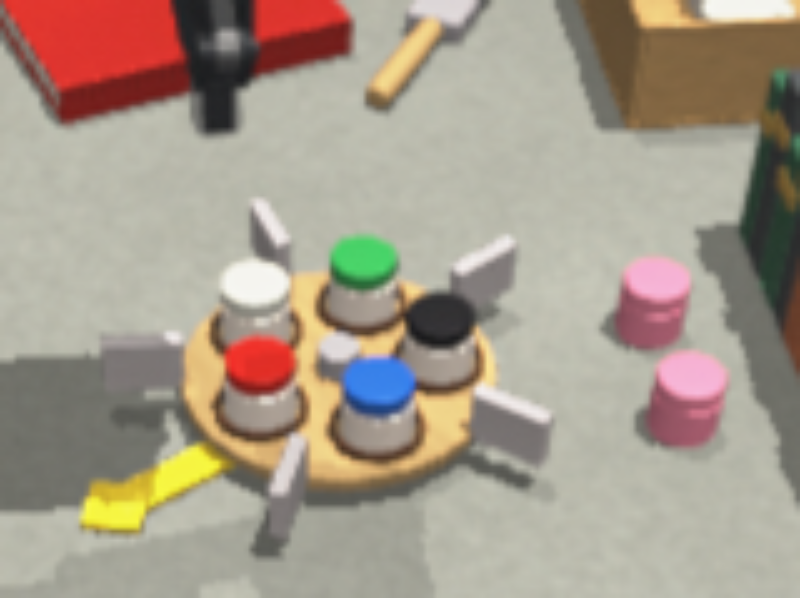

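The wrist view shows everything: red cap (259,161), hub (234,117), pointer (265,180)–(292,222). I'll measure jars, disc and pointer all in this one view.

```bash
cat > wm.py <<'E'
from w import *
def go(f,s,boxrows=(30,230),boxcols=(150,330)):
    im=cv2.imread(f) if isinstance(f,str) else f
    Tt=np.eye(4);Tt[:3,:3]=R.from_rotvec(s['eef_rot']).as_matrix();Tt[:3,3]=s['ee_pos'];c=r.get_calibration('wrist');T=Tt@c['mount']
    H,S,V=np.moveaxis(cv2.cvtColor(im,cv2.COLOR_BGR2HSV).astype(int),2,0)
    box=np.zeros(H.shape,bool);box[boxrows[0]:boxrows[1],boxcols[0]:boxcols[1]]=1
    def P(uv,z):
        o,d=ray(c,uv,T);return (o+d*((z-o[2])/d[:,2])[:,None])[:,:2]
    out={}
    for k,m in {'red':((H<6)|(H>174))&(S>140)&(V>80),'blue':(H>100)&(H<125)&(S>110)&(V>60),'green':(H>45)&(H<85)&(S>110)}.items():
        m,ct,A=big(m&box);out[k]=(P([ct],.071)[0],ct,A)
    # disc: wood, hue 12-22
    w=(H>8)&(H<23)&(S>60)&(V>60)&box
    wc=cv2.convexHull(max(cv2.findContours(w.astype(np.uint8),0,1)[0],key=cv2.contourArea)).reshape(-1,2)
    Q=P(wc,.026);A_=np.c_[2*Q,np.ones(len(Q))];x=np.linalg.lstsq(A_,(Q**2).sum(1),rcond=None)[0];C=x[:2];rr=np.sqrt(x[2]+C@C)
    m,ct,A=big((H>22)&(H<36)&(S>90)&(V>60)&box)
    v,u=np.nonzero(m);Y=P(np.c_[u,v],.008);out['yel']=Y
    (hull)=P(cv2.convexHull(np.c_[u,v].astype(np.int32)).reshape(-1,2),.008)
    print('caps',{k:(np.round(out[k][0],4),out[k][2]) for k in('red','blue','green')});print('disc',C,rr)
    f=fit(out);print(f)
    cj=np.array([f['c'].real,f['c'].imag])
    # cross-section midline of shaft, by distance from axis along pca
    w=np.array([np.cos(np.radians(f['ptr_pca'])),np.sin(np.radians(f['ptr_pca']))]);nrm=np.array([-w[1],w[0]])
    t=(Y-cj)@w;n=(Y-cj)@nrm
    for a in np.arange(.085,.175,.01):
        q=n[(t>a)&(t<=a+.01)]
        if len(q):print('%.3f mid %.1f width %.1f'%(a+.005,(q.max()+q.min())*500,(q.max()-q.min())*1e3),end='; ')
    print()
    for nm,cc in(('jarC',cj),('disc',C)):
        d=out['red'][0]-cc;e=Y.mean(0)-cc;print(nm,'red',np.degrees(np.arctan2(d[1],d[0])),'ptr',np.degrees(np.arctan2(e[1],e[0])))
E
python3 - <<'E'
from wm import *
s=np.load('s7.npz');go('pics/wrist7r.png',s)
E
```

```text
caps {'red': (array([0.4866, 0.0172]), np.int32(879)), 'blue': (array([ 0.5465, -0.0057]), np.int32(1049)), 'green': (array([0.5511, 0.0973]), np.int32(1016))}
disc [0.53173611 0.0470613 ] 0.08717894670818264
{'c': np.complex128(0.5319896543113887+0.046699478187969795j), 'rad': np.float64(54.21190355808417), 'ang': np.float64(-146.72964990637485), 'res': array([0.21659018, 0.21659018, 0.1338601 ]), 'ptr_pca': np.float64(-148.84823850710006), 'ptr_tip': np.float64(-148.83145712058223), 'ptr_mu': np.float64(-148.82629244604948), 'tipr': np.float64(0.17072586911269702), 'n': 982}
0.090 mid 0.1 width 22.0; 0.100 mid -0.1 width 22.1; 0.110 mid -0.0 width 21.7; 0.120 mid -0.3 width 22.7; 0.130 mid -0.2 width 22.5; 0.140 mid 0.3 width 35.8; 0.150 mid 0.1 width 42.3; 0.160 mid -0.3 width 31.7; 0.170 mid 0.2 width 12.7; 
jarC red -146.95706295881203 ptr -148.82629244604948
disc red -146.49005509368575 ptr -148.63277944353578
```

The jar is at −146.7° and the pointer at −148.8°, so 2.1° clockwise remains (about 4 mm at the tab). First I'll check the pose before going back.

Run:
```python
from m import *
s=r.get_state();print(s['time_s'],s['ee_pos'])
```

```text
10.875 [0.46833151 0.01697172 0.19957359]
```

>>> jog_arm(
  rows=[
    [-24,0,-40,0,0],
    [-24,0,-40,0,0],
    [0,0,-40,0,0],
    [0,0,-40,0,0],
    [0,0,-30,0,0],
    [0,0,-12,0,0],
    [0,0,-4,0,0],
    [0,0,0,0,0],
    [0,0,0,0,0],
  ],
)

```text
time_s: 12.0
ee_pos: [0.4225, 0.0171, -0.0042]
eef_rot: [-0.058, 2.193, -2.193]
contact_force: [0.6, -0.0, -0.3]
width: 0.0002
```

>>> jog_arm(
  rows=[
    [-2,5,-2,0,0],
    [-1,5,0,0,0],
    [-1,4,0,-1,0],
    [0,3,0,-1,0],
    [0,2,0,0,0],
    [0,1,0,0,0],
    [0,0,0,0,0],
    [0,0,0,0,0],
  ],
)

```text
time_s: 13.0
ee_pos: [0.4179, 0.0371, -0.007]
eef_rot: [-0.022, 2.211, -2.211]
contact_force: [-0.1, -0.3, -0.5]
width: -0.0
```

>>> jog_arm(
  rows=[
    [1,-8,0,0,0],
    [2,-8,0,0,0],
    [0,0,40,0,0],
    [0,0,60,0,0],
    [25,0,60,0,0],
    [25,0,50,0,0],
    [0,0,0,0,0],
    [0,0,0,0,0],
    [0,0,0,0,0],
  ],
)

```text
time_s: 14.12
ee_pos: [0.4679, 0.0209, 0.199]
eef_rot: [-0.026, 2.213, -2.213]
contact_force: [0.1, 0.0, 0.0]
width: -0.0002
```

Run:
```python
from wm import *
s=r.get_state();print(s['time_s'],s['ee_pos'],s['contact_force'])
im,d=r.camera('wrist');cv2.imwrite('pics/wrist8.png',im);go(im,s)
im,d=r.camera('side');print(fit(measure(im,'side')));cv2.imwrite('pics/side8.png',im)
```

```text
14.125 [0.46790537 0.02087401 0.19898735] [0.09360741 0.01817585 0.02725104]
caps {'red': (array([0.4855, 0.0186]), np.int32(874)), 'blue': (array([ 0.5447, -0.0061]), np.int32(1046)), 'green': (array([0.5527, 0.0968]), np.int32(1007))}
disc [0.5317433  0.04699048] 0.08713942224139164
{'c': np.complex128(0.5319516235806647+0.046750965715202306j), 'rad': np.float64(54.28959319082753), 'ang': np.float64(-148.5922191054523), 'res': array([0.20192716, 0.20192716, 0.12479785]), 'ptr_pca': np.float64(-148.773945560104), 'ptr_tip': np.float64(-148.79823861292192), 'ptr_mu': np.float64(-148.8057067702835), 'tipr': np.float64(0.17087565496608442), 'n': 992}
0.090 mid 0.0 width 21.9; 0.100 mid -0.2 width 22.3; 0.110 mid -0.1 width 21.8; 0.120 mid -0.3 width 22.6; 0.130 mid -0.3 width 22.6; 0.140 mid 0.6 width 36.3; 0.150 mid 0.0 width 43.4; 0.160 mid -0.3 width 33.4; 0.170 mid 0.2 width 12.7; 
jarC red -148.80404685178206 ptr -148.8057067702835
disc red -148.4737481876224 ptr -148.66852998214935
{'c': np.complex128(0.5306366307945938+0.03819642287486179j), 'rad': np.float64(54.34471756967762), 'ang': np.float64(-148.47180711684078), 'res': array([0.30291842, 0.30291842, 0.18721388]), 'ptr_pca': np.float64(-147.10532347944536), 'ptr_tip': np.float64(-148.8181537540534), 'ptr_mu': np.float64(-149.38756209923767), 'tipr': np.float64(0.16696604491552056), 'n': 213}
```

View pics/wrist8.png

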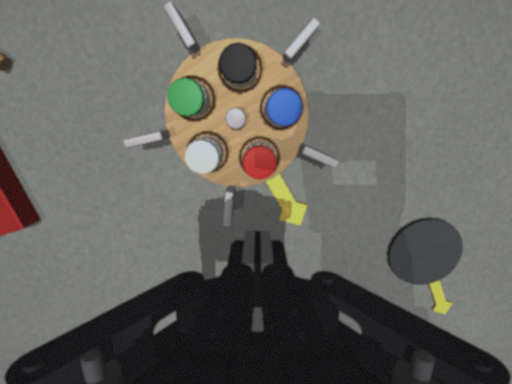

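The jar is within about 0.2° of the pointer. In this view the red cap (261,162), hub (236,119) and pointer (287,207) lie on one line, with all five jars standing in their pockets. Now I'll move clear and hand in.

>>> jog_arm(
  rows=[
    [0,-20,30,0,0],
    [0,-40,20,0,0],
    [0,-40,0,0,0],
    [0,-40,0,0,0],
    [0,-40,0,0,0],
    [0,-20,0,0,0],
    [0,0,0,0,0],
    [0,0,0,0,0],
    [0,0,0,0,0],
  ],
)

```text
time_s: 15.35
ee_pos: [0.4698, -0.1778, 0.2506]
eef_rot: [-0.024, 2.211, -2.21]
contact_force: [-0.4, -0.3, -0.5]
width: -0.0001
```

Run:
```python
from m import *
im,d=r.camera('top');cv2.imwrite('pics/top9.png',im)
try: print(fit(measure(im,'top')))
except Exception as e: print(e)
s=r.get_state();print(s['time_s'],s['ee_pos'],s['contact_force'],abs(s['dq']).max())
print(r.hand_in())
```

```text
{'c': np.complex128(0.5296158153176015+0.046756338453704915j), 'rad': np.float64(54.70054920278709), 'ang': np.float64(-148.81490575400443), 'res': array([0.26799514, 0.26799514, 0.16563011]), 'ptr_pca': np.float64(-148.88539695471158), 'ptr_tip': np.float64(-148.5319534528855), 'ptr_mu': np.float64(-148.4249604258404), 'tipr': np.float64(0.16809703452804228), 'n': 236}
15.4 [ 0.46980249 -0.17792894  0.25069726] [-0.87285712  0.13152637  0.53397941] 0.0034672779795414284
the job is handed in; nothing more can be done
None
```

View pics/top9.png

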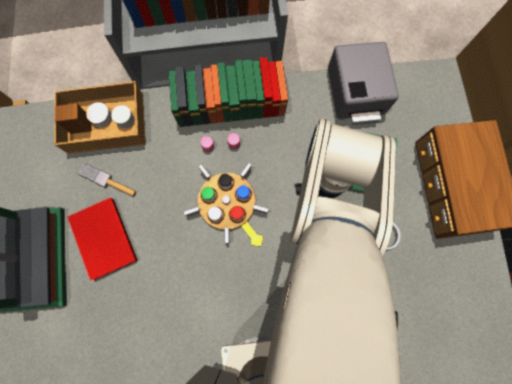

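I turned the carousel about 135° clockwise by pushing one rim tab with the closed fingertips, and the red-capped jar now stands in line with the yellow pointer. I then moved clear and handed in at about 15.4 s of the 42 s allowed.

- **Alignment:** the last wrist view put the red jar at −148.6° and the pointer at −148.8°. The last top view put them at −148.8° and between −148.4° and −148.9°.
- **Nothing else disturbed:** all five jars are standing in their pockets, and in the last top view the red book and brush are where they were. The arm covers most of the green book and tape there, and I never moved near either. Reported contact force stayed under about 2 N.
- **Fingertips:** the real finger ends sit about 45 mm above the reported tool point. I confirmed this with depth images and a descent watching the force, and set the pushing height to match.
- **Side camera:** it reads about 8 mm off in y compared with the top and wrist cameras. Its pointer readings in the last check spread from −147.1° to −149.4° because the pointer was partly in shadow, so I relied on the wrist and top views for the angle.

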